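# Feel for the clear well of a dry-block warmer, then seat a test tube in it

## Robot

A 6-joint arm with a two-finger parallel gripper is mounted at the origin on a cart in front of the work surface, level with it; the furniture and walls round the work are solid. World frame = base frame: x ahead of the robot, y to its left, z up, the work surface at z = 0. Lengths are in m, angles in rad, forces in N, time in s.
With the tool pointing down it reaches from about 0.375 to 0.9 m from the base axis. Payload 3.1 kg.
Tool frame: the origin (TCP) lies at the very end of the fingers, on their centre line; the grasp point (between the pads) lies 19 mm behind it (manip.pinch_z is the distance from the TCP to the grasp point, in m); z points along the fingers, y is the line along which they close (so a half turn about z gives the same grasp; the last joint's range is limited). The gripper opens to 85 mm and grips with 20 to 120 N. Pads are 22 mm wide; open, the fingers measure 114 mm over their backs; the gripper's body (76 mm by 85 mm) begins 54 mm behind the grasp point. The pads swing forward as they close: fully open they stand 13 mm farther back than shut.
Start: joints at [-1.427, 0.527, 1.433, -0, 1.181, -0.178], TCP at [0.198, -0.593, 0.231] pointing down, gripper open.
Joint ranges: [-3.08, 3.08], [-0.75, 2.2], [0.22, 2.44], [-1.43, 4.57], [0, 2.65], [-2.85, 2.85]. Speed limits (rad/s): [2.79, 2.79, 3.14, 3.14, 3.14, 3.14].

## Interface

Orientations are given as a unit quaternion [x, y, z, w].
In Python, from station import manip gives the robot as it stands.
- The arm moves only by the tool servo_tool, never from a script. Its argument "commands" is one flat list of numbers, 7 for each row, row after row: the shift along the tool's x, y, z each as a share of 500 mm, from -1 to 1, then the turn, a rotation vector about the tool's x, y, z each as a share of 360 degrees, from -1 to 1, then the opening, from -1 (shut) to 1 (fully open). In form: [dx, dy, dz, rx, ry, rz, claw, dx, dy, dz, rx, ry, rz, claw, ...]. A call has 1 to 12 rows; each row shifts and turns the commanded pose from where the row before left it, along the tool's axes as they then stand; what a row does not reach is not made up. A row lasts 1/12 s, in which the tool goes at most 41.7 mm and 7.16 degrees, less where a joint would pass 70% of its speed; a pose out of reach is approached as far as the arm can. A call with a number of a shift or a turn outside -1 to 1 is refused whole. A call with a gripper value outside its range is refused whole. The fingers move at their own pace and stop on an object; "force" is the grip in N (left out, the last holds). Time passes only in rows, so rows that do not move let the fingers close. It gives the time, the measured TCP pose, the force, the opening and the grip force at its end, in the units of the state.
- manip.sense(): the state, without advancing time (a new reading comes with each control period).
- manip.snapshot(name): name is "scene" or "top"; returns a dict with "img" (480x640x3 uint8, red, green, blue), "mtx" (3x3 intrinsics, pixels), "world_to_cam" (4x4, takes a point from world to camera coordinates). Camera axes: x right, y up, looking along -z (the intrinsics and any distortion apply to the point x, -y, -z); pixel columns grow to the right and rows downward; lengths in m; the calibration is good to about 2 mm. A picture is of the moment at which its call begins. There is no depth.
- manip.sign_off(): hands the job in; it is judged then, once.
Trained networks look in a picture, given as the dict that the camera call returned (one of the last four; its "shot" number tells which), for a name from the list of things; names that differ only in an ending like _2 or _b are one class to them, and where a whole thing is asked for, a point or a joint stands for the part that bears it (a point fixed in the world has none). Each returns a list of dicts, best first, with "conf" (0 to 1); they miss things now and then, are a little off and sometimes report something else, mostly with a low value. They report only what shows in the picture. A call takes as long as a camera call. They do not tell look-alikes from the thing itself.
- manip.look_for(picture, query): "box" ([left, top, width, height] in pixels, round what is visible of it).
- manip.silhouettes(picture, query): "pixels" (480x640 bool, what is visible of it) and "box" ([left, top, width, height] in pixels, round what is visible of it).
The state is a dict: "t": time; "q": joint angles; "qd": joint speeds; "tau": joint torques, N m; "tcp_pos": TCP position; "tool_rot": TCP orientation; "force": force on the tool from outside, world axes, zero at the start; "ft_torque": the same for the moment, N m; "finger_gap": opening from 0.0 (shut) to 1.0 (fully open); "gripper_force": force on a finger pad.
Only numpy, scipy, OpenCV 4.12 (cv2) and the standard library are available. Lean on these libraries where they do the work, as an engineer would, in place of code of your own. Each camera call takes 0.05 s, during which the arm holds its last target. There are 200 camera calls.

## Task

Two of the three large wells of the warming block still hold broken-off stubs deep inside and one is clear. Take the steel feeler rod from its narrow hole at the end of the block, gently feel down the wells with it until you have touched the floor of the clear one, and put the rod back upright in its narrow hole; then take the test tube from the rack and press it fully home in the clear well. Never push on the block or the rack with more than 20 N, keep rod and tube upright, and leave the bystanders alone.

Things in the scene. Friction and masses are not known exactly. Their poses are not given: they have to be found in the camera images.
- block: Dry-block warmer, fixed: bare aluminium block 56 x 200 x 70 mm (x, y, z) in a white plastic housing 78 x 224 x 60 mm, with a 40 mm deep, 38 mm high control ledge on its -x side. Origin under the block's centre. The flat top has a row along y, 50 mm apart: three upright 22 mm wells at y = +75, +25, -25 mm and one narrow 13 mm hole at y = -75 mm; all 55 mm deep.
- well_0 (a point): centre of the mouth of the well (22 mm, 2 mm chamfer) at block y = +75 mm, level with the block's top; axes as the block's. Any one of the three wells is clear: a rubber seat lies in it, its top 50 mm below the mouth; a push of about 7 N sinks it 5 mm, it stays down, and then the metal floor (55 mm) stops what was pushed.
- well_1 (a point): centre of the mouth of the well (22 mm, 2 mm chamfer) at block y = +25 mm, level with the block's top; axes as the block's. The two wells that are not clear each hold a loose dark stub of 19.6 mm diameter whose top is only 28 to 38 mm below the mouth.
- well_2 (a point): centre of the mouth of the well (22 mm, 2 mm chamfer) at block y = -25 mm, level with the block's top; axes as the block's
- park (a point): centre of the mouth of the narrow hole (13 mm, 55 mm deep, 2 mm chamfer) that holds the feeler rod, level with the block's top; axes as the block's
- rod: Steel feeler rod, 116 mm long, upright in the narrow hole at the start: shaft 10 mm in diameter over the lower 66 mm with a slightly chamfered tip, above it a round handle 20 mm in diameter, 50 mm long. Origin at the centre of the tip's flat lower end, z up along the rod. About 60 g.
- rod_tip (a point): the lower end of the feeler rod (its origin)
- rack: Wooden test-tube rack, fixed, 56 x 256 x 91 mm (x, y, z); origin at the centre of its underside. Its floor is 10 mm high; tubes stand on it, held loosely by two slotted boards (tops at 40 and 89 mm). The end uprights are 91 mm high.
- tube: The one glass test tube, 19.6 mm in diameter (a slight lip of 20 mm at the top), 131 mm long, about 30 g, upright in the rack at the start. Origin at the centre of its lower end, z up. It ends flat enough to be treated as a cylinder.
- tube_foot (a point): the lower end of the tube (its origin)
- stopper: bystander: grey rubber stopper, 34 mm wide, 24 mm high, on the worktop; origin under its centre
- small_bottle: bystander: small brown bottle with a black cap, 34 mm wide, 61 mm high; origin under its centre
- timer: bystander: bench timer, 28 x 70 x 63 mm, upright; origin under its centre
There are look-alikes about, which are no part of the job. What is shaped like the rod but green is not meant. What is shaped like the tube but orange is not meant.

How it is judged:
By the outcome, as a careful person would: the job done as asked, in the order asked, and still so for the second after the job is handed in, with the robot touching nothing.
It also fails if it takes over 72 s, if anything falls off the work surface, if the arm or the gripper's body presses on something with over 40 N, if the wrist force passes 120 N, or if a joint passes its speed limit or range.

## Working session

There is one attempt and no reset: what is moved stays moved. The work goes in short steps, Python scripts to look and compute and a tool call to move; the robot and the scene stay as the last step left them, time stands still between calls to the robot, and variables do not carry over. Pictures are saved under pics/ and viewed, at most 10 in all, crops included, and the job is handed in when it is done.

Besides the shell and the picture viewer there is one more tool, called by a JSON object that holds its "op" and its "data", one argument or row to a line. servo_tool: Moves the arm, as the interface text tells. Its arguments: {"type":"object","properties":{"commands":{"type":"array"},"force":{"type":"number"}},"required":["commands"]}

```bash
mkdir -p pics; ls; python3 - <<'E'
from station import manip
import cv2,numpy as np
for n in("scene","top"):
    p=manip.snapshot(n); cv2.imwrite(f"pics/{n}0.png",p["img"][:,:,::-1]); np.savez(f"{n}.npz",mtx=p["mtx"],w=p["world_to_cam"])
    print(n,p.keys(),p["mtx"].tolist(),p["world_to_cam"].round(4).tolist())
    for q in("block","rod","rack","tube","timer","small_bottle","stopper","well_0","park"):
        try: print(q,[(np.round(d["box"]).tolist(),round(d["conf"],2)) for d in manip.look_for(p,q)][:4])
        except Exception as e: print(q,e)
print(manip.sense(),manip.pinch_z)
E
```

```text
pics
scene dict_keys(['img', 'mtx', 'world_to_cam', 'shot']) [[434.6349557284922, 0.0, 324.06244601814296], [0.0, 434.6349557284922, 239.73196914666585], [0.0, 0.0, 1.0]] [[-0.8137, -0.581, 0.0185, 0.4561], [0.4024, -0.54, 0.7392, -0.308], [-0.4195, 0.609, 0.6732, -0.6435], [0.0, 0.0, 0.0, 1.0]]
block [([315.0, 199.0, 111.0, 81.0], 0.91), ([391.0, 180.0, 14.0, 29.0], 0.33)]
rod [([388.0, 159.0, 12.0, 39.0], 0.79), ([393.0, 180.0, 12.0, 27.0], 0.53), ([237.0, 297.0, 13.0, 31.0], 0.46), ([317.0, 199.0, 111.0, 80.0], 0.23)]
rack [([166.0, 272.0, 136.0, 159.0], 0.85)]
tube [([282.0, 326.0, 16.0, 58.0], 0.94), ([237.0, 296.0, 18.0, 52.0], 0.84)]
timer [([290.0, 188.0, 14.0, 38.0], 0.75)]
small_bottle [([262.0, 229.0, 18.0, 27.0], 0.68)]
stopper [([358.0, 320.0, 21.0, 20.0], 0.62)]
well_0 [([315.0, 195.0, 111.0, 83.0], 0.59), ([237.0, 297.0, 17.0, 52.0], 0.16)]
park [([314.0, 195.0, 112.0, 83.0], 0.81)]
top dict_keys(['img', 'mtx', 'world_to_cam', 'shot']) [[447.1504778174783, 0.0, 323.8320818512972], [0.0, 447.1504778174783, 246.72173571930358], [0.0, 0.0, 1.0]] [[0.0047, -1.0, 0.0003, -0
[... 577 characters left out ...]
.0, 'q': array([-1.42752186e+00,  5.27505211e-01,  1.43268351e+00,  3.35740323e-05,
        1.18135524e+00, -1.78523888e-01]), 'qd': array([ 1.15468097e-03, -8.56167730e-04, -2.01487087e-04, -5.62759784e-05,
       -6.45563537e-04, -1.11541667e-03]), 'tau': array([-6.76214881e-05, -4.42329311e+01, -1.78426248e+01, -2.54015213e-04,
        7.83849828e-04, -5.84657272e-06]), 'tcp_pos': array([ 0.19769348, -0.59291086,  0.23131245]), 'tool_rot': array([9.87084650e-01, 1.60199542e-01, 1.50986508e-05, 2.46188312e-05]), 'force': array([-0.44343987,  0.63035643, -1.12443211]), 'ft_torque': array([-0.02266199,  0.00500393,  0.00715286]), 'gripper_force': 0.0, 'finger_gap': 1.0046317570557743} 0.0187
```

View pics/scene0.png

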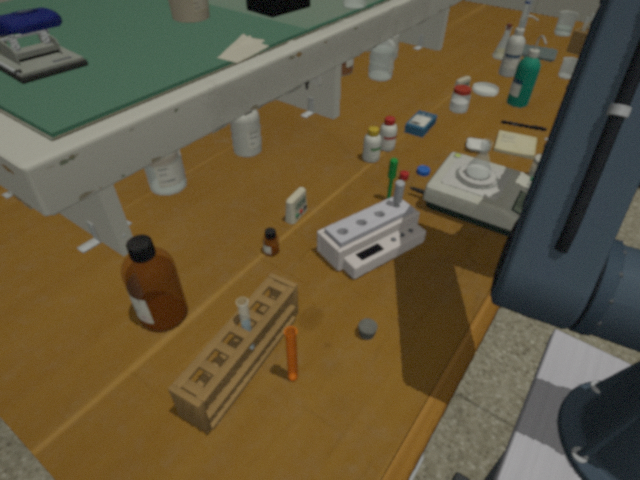

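View pics/top0.png

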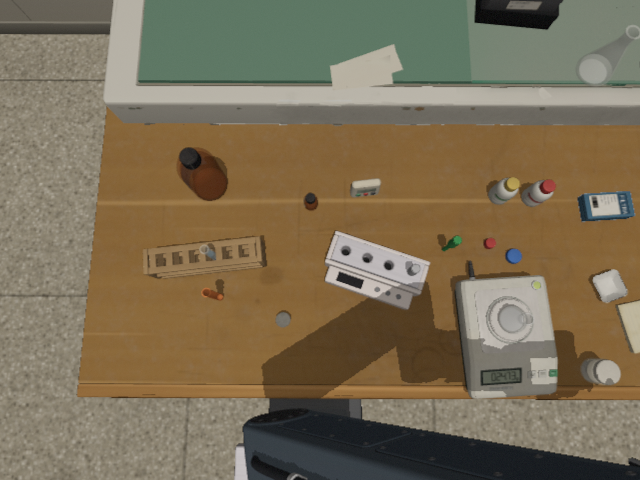

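The scene view shows the block at about (370,232) with the grey rod at (400,193); the green rod behind at (392,178) is a look-alike. The rack is at (236,350) with the clear tube at (243,312), and the orange tube stands at (291,352). The top view shows wells near (346,251), (368,258), (389,266) and the rod at (415,268). Next I zoom in to measure.

```bash
cat > h.py <<'E'
import numpy as np,cv2
def cam(n):
    d=np.load(f"{n}.npz"); return d["mtx"],d["w"]
def ray(n,u,v,z):
    K,W=cam(n); d=np.linalg.inv(K)@[u,v,1]; d=W[:3,:3].T@np.array([d[0],-d[1],-d[2]]); c=-W[:3,:3].T@W[:3,3]
    return c+d*(z-c[2])/d[2]
def proj(n,P):
    K,W=cam(n); p=np.atleast_2d(P)@W[:3,:3].T+W[:3,3]; p=p*[1,-1,-1]; p=p@K.T; return p[:,:2]/p[:,2:]
E
python3 - <<'E'
from h import *
for n,u,v in[("top",346,251),("top",368,258),("top",389,266)]: print(ray(n,u,v,.07).round(4))
t=cv2.imread("pics/top0.png"); s=cv2.imread("pics/scene0.png")
def c(i,x,y,w,h,k): return cv2.resize(i[y:y+h,x:x+w],None,fx=k,fy=k,interpolation=cv2.INTER_CUBIC)
a=np.vstack([c(t,320,225,133,50,6),c(s,310,170,133,50,6)]); cv2.imwrite("pics/b.png",a)
a=np.vstack([c(t,140,230,133,50,6),c(s,200,283,133,50,6)]); cv2.imwrite("pics/r.png",a)
E
```

```text
[ 0.5757 -0.0849  0.07  ]
[ 0.5602 -0.1335  0.07  ]
[ 0.5425 -0.1795  0.07  ]
```

View pics/b.png

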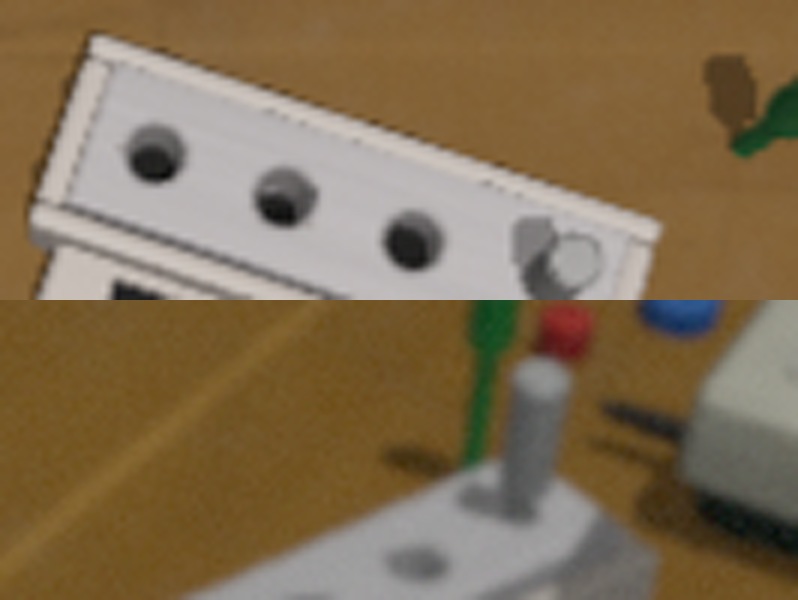

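View pics/r.png

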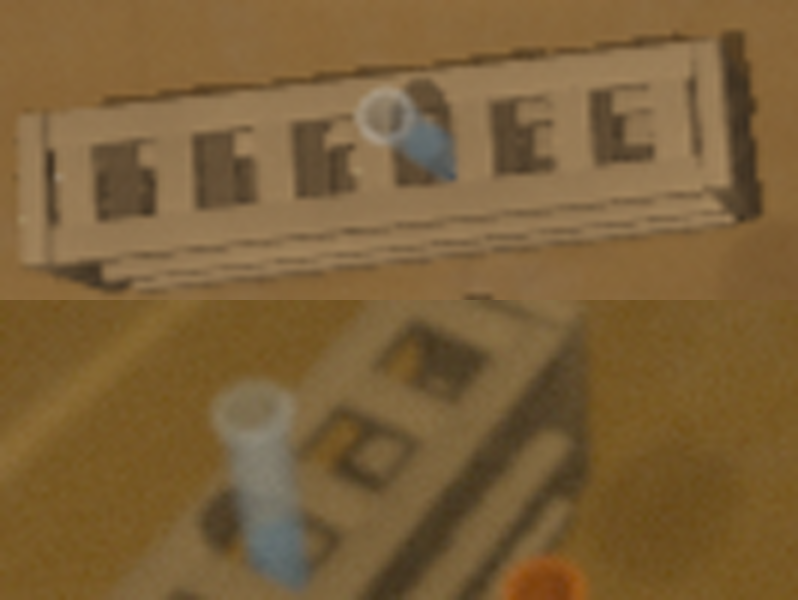

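The block crop shows the well mouths at (155,153), (286,195) and (413,240) and the rod head at (575,262), with well_2 in the scene half at (418,563). The rack crop shows the tube's lip at (386,114) in top and (254,408) in scene, standing in the fourth slot.

```bash
python3 - <<'E'
from h import *
from scipy.optimize import least_squares
# px in both cameras
T=lambda x,y,x0,y0:((x+.5)/6-.5+x0,(y+.5)/6-.5+y0)
ob=[("top",T(155,153,320,225),75,.07),("top",T(286,195,320,225),25,.07),("top",T(413,240,320,225),-25,.07),("scene",T(418,263,310,170),-25,.07),
("top",T(575,262,320,225),-75,.131),("scene",T(543,78,310,170),-75,.131)]
for o in ob: print(o[0],o[2],ray(o[0],*o[1],o[3]).round(4))
def f(p):
    r=[]
    for n,uv,y,z in ob:
        y=y/1000; P=[p[0]-np.sin(p[2])*y,p[1]+np.cos(p[2])*y,z]; r+=list(proj(n,P)[0]-uv)
    return r
s=least_squares(f,[.555,-.15,-.3]); print(s.x,np.round(s.fun,2))
for y in(.075,.025,-.025,-.075): print(y,s.x[0]-np.sin(s.x[2])*y,s.x[1]+np.cos(s.x[2])*y)
print("tube",ray("top",*T(386,114,140,230),.141),ray("scene",*T(254,108,200,283),.141))
c=[ray("top",*T(x,y,140,230),.089) for x,y in[(125,180),(225,175),(325,160),(424,150),(523,137),(622,125)]]
print(np.round(c,4)); a=np.array(c); print(np.polyfit(a[:,1],a[:,0],1))
print("shelf edge",ray("top",320,122,.2))
E
```

```text
top 75 [ 0.5777 -0.0836  0.07  ]
top 25 [ 0.5622 -0.1318  0.07  ]
top -25 [ 0.5457 -0.1783  0.07  ]
scene -25 [ 0.5419 -0.175   0.07  ]
top -75 [ 0.5291 -0.225   0.131 ]
scene -75 [ 0.5256 -0.221   0.131 ]
[ 0.55298485 -0.15416257 -0.34395821] [-0.02 -0.25 -0.54  0.35 -0.25  0.49 -0.44 -1.1  -0.07  0.65 -0.03 -1.17]
0.075 0.5782760573859067 -0.08355552076385651
0.025 0.561415252634861 -0.1306268842787061
-0.025 0.5445544478838154 -0.17769824779355575
-0.075 0.5276936431327697 -0.22476961130840534
tube [0.56641865 0.21112011 0.141     ] [0.56396771 0.21290003 0.141     ]
[[0.5514 0.3182 0.089 ]
 [0.5534 0.2823 0.089 ]
 [0.5591 0.2465 0.089 ]
 [0.5629 0.2109 0.089 ]
 [0.5678 0.1752 0.089 ]
 [0.5724 0.1396 0.089 ]]
[-0.12187776  0.58905726]
shelf edge [ 0.81854043 -0.0267401   0.2       ]
```

{"op": "servo_tool", "data": {
  "commands": [0, 0, -0.015, 0, 0, -0.0182, 1, 0, 0, -0.015, 0, 0, -0.0182, 1, 0, 0, -0.015, 0, 0, -0.0182, 1, 0, 0, -0.015, 0, 0, -0.0182, 1, 0, 0, -0.015, 0, 0, -0.0182, 1, 0, 0, -0.015, 0, 0, -0.0182, 1, 0, 0, -0.015, 0, 0, -0.0182, 1, 0, 0, -0.015, 0, 0, -0.0182, 1],
  "force": 60
}}

```text
t: 1.67
tcp_pos: [0.1977, -0.5928, 0.2917]
tool_rot: [0.813, 0.582, 0.0, -0.0]
force: [0.9, -0.1, 0.3]
finger_gap: 1.003
gripper_force: 0.0
```

{"op": "servo_tool", "data": {
  "commands": [0.06, 0.026, 0, 0, 0, 0, 1, 0.06, 0.026, 0, 0, 0, 0, 1, 0.06, 0.026, 0, 0, 0, 0, 1, 0.06, 0.026, 0, 0, 0, 0, 1, 0.06, 0.026, 0, 0, 0, 0, 1, 0.06, 0.026, 0, 0, 0, 0, 1, 0.06, 0.026, 0, 0, 0, 0, 1, 0.06, 0.026, 0, 0, 0, 0, 1, 0.06, 0.026, 0, 0, 0, 0, 1, 0.06, 0.026, 0, 0, 0, 0, 1, 0.06, 0.026, 0, 0, 0, 0, 1, 0.06, 0.026, 0, 0, 0, 0, 1]
}}

```text
t: 2.67
tcp_pos: [0.464, -0.3026, 0.2915]
tool_rot: [0.815, 0.58, 0.0, 0.0]
force: [0.3, 0.1, -0.1]
finger_gap: 0.999
gripper_force: 0.0
```

{"op": "servo_tool", "data": {
  "commands": [0.06, 0.025, 0.02, 0, 0, 0, 1, 0.06, 0.025, 0.03, 0, 0, 0, 1, 0.06, 0.025, 0.05, 0, 0, 0, 1, 0, 0, 0.05, 0, 0, 0, 1, 0, 0, 0, 0, 0, 0, 1]
}}

```text
t: 3.08
tcp_pos: [0.5262, -0.2276, 0.2118]
tool_rot: [0.814, 0.581, -0.002, -0.005]
force: [-1.1, 0.9, -0.3]
finger_gap: 1.002
gripper_force: 0.0
```

{"op": "servo_tool", "data": {
  "commands": [0.006, 0.001, 0.045, 0, 0, 0, 1, 0, 0, 0.045, 0, 0, 0, 1, 0, 0, 0.045, 0, 0, 0, 1, 0, 0, 0.045, 0, 0, 0, 1, 0, 0, 0.045, 0, 0, 0, 1, 0, 0, 0, 0, 0, 0, 1, 0, 0, 0, 0, 0, 0, 1]
}}

```text
t: 3.67
tcp_pos: [0.529, -0.2293, 0.104]
tool_rot: [0.815, 0.579, -0.0, -0.001]
force: [0.3, 0.2, 0.9]
finger_gap: 1.002
gripper_force: 0.0
```

```bash
python3 - <<'E'
from station import manip
from h import *
p=manip.snapshot("scene"); cv2.imwrite("pics/s1.png",cv2.resize(p["img"][110:260,300:480,::-1],None,fx=4,fy=4))
s=manip.sense(); print(s["tcp_pos"],s["tool_rot"],s["force"],s["q"])
E
```

```text
[ 0.52995203 -0.22972183  0.10500577] [8.15138503e-01 5.79265665e-01 1.86547952e-04 6.89771946e-04] [-1.03299668 -0.42432381  1.04197871] [-6.02341496e-01  6.36220928e-01  1.66094018e+00 -1.65351592e-04
  8.43007787e-01 -2.67090687e-01]
```

View pics/s1.png

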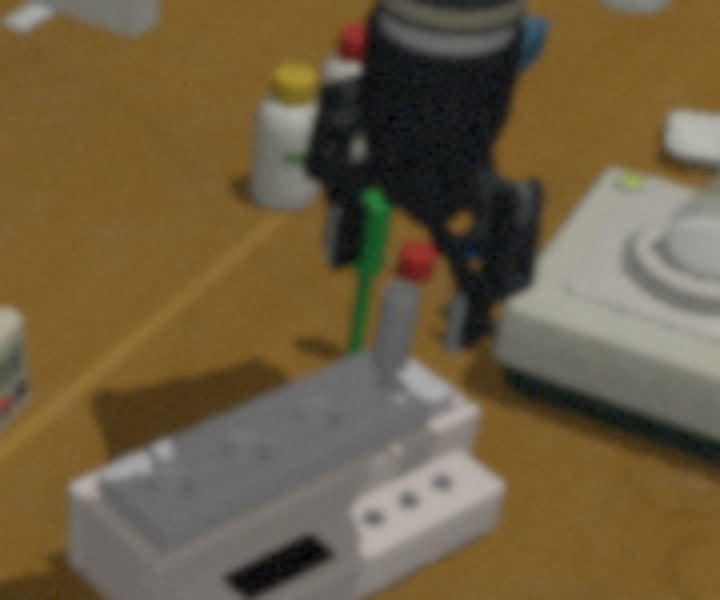

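The gripper straddles the grey rod, whose top is at (400,285) between the pads. The green look-alike at (372,230) is behind and clear. I shift a few mm, lower and close.

{"op": "servo_tool", "data": {
  "commands": [0.008, -0.008, 0, 0, 0, 0, 1, 0, 0, 0.012, 0, 0, 0, 1, 0, 0, 0.01, 0, 0, 0, 1, 0, 0, 0, 0, 0, 0, 0, 0, 0, 0, 0, 0, 0, -0.3, 0, 0, 0, 0, 0, 0, -1, 0, 0, 0, 0, 0, 0, -1, 0, 0, 0, 0, 0, 0, -1, 0, 0, 0, 0, 0, 0, -1, 0, 0, 0, 0, 0, 0, -1]
}}

```text
t: 4.55
tcp_pos: [0.5273, -0.2236, 0.093]
tool_rot: [0.815, 0.58, 0.0, 0.0]
force: [-0.1, -0.4, 2.1]
finger_gap: 0.219
gripper_force: 58.4
```

{"op": "servo_tool", "data": {
  "commands": [0, 0, -0.02, 0, 0, 0, -1, 0, 0, -0.03, 0, 0, 0, -1, 0, 0, -0.03, 0, 0, 0, -1, 0, 0, -0.03, 0, 0, 0, -1, 0, 0, -0.03, 0, 0, 0, -1, 0, 0, 0, 0, 0, 0, -1, 0, 0, 0, 0, 0, 0, -1]
}}

```text
t: 5.13
tcp_pos: [0.5275, -0.2237, 0.1638]
tool_rot: [0.815, 0.58, 0.0, 0.001]
force: [1.0, 0.1, 0.1]
finger_gap: 0.219
gripper_force: 58.8
```

```bash
python3 - <<'E'
from station import manip
from h import *
p=manip.snapshot("scene"); q=manip.snapshot("top")
a=np.hstack([cv2.resize(p["img"][130:230,330:430,::-1],None,fx=4,fy=4,interpolation=2),cv2.resize(q["img"][210:310,330:430,::-1],None,fx=4,fy=4,interpolation=2)])
cv2.imwrite("pics/s2.png",a)
s=manip.sense(); P=s["tcp_pos"]; print(P,s["tool_rot"],s["force"])
print(proj("scene",[P+[0,0,.019],P-[0,0,.078]]),proj("top",[P+[0,0,.019]]))
E
```

```text
[ 0.52646917 -0.22308919  0.16222295] [ 8.14872251e-01  5.79640116e-01 -2.48492520e-04 -6.99417459e-04] [-0.24498258  0.48830041 -0.51994735]
[[403.58251176 161.38113513]
 [397.25093098 199.83608162]] [[419.67980566 265.93561676]]
```

View pics/s2.png

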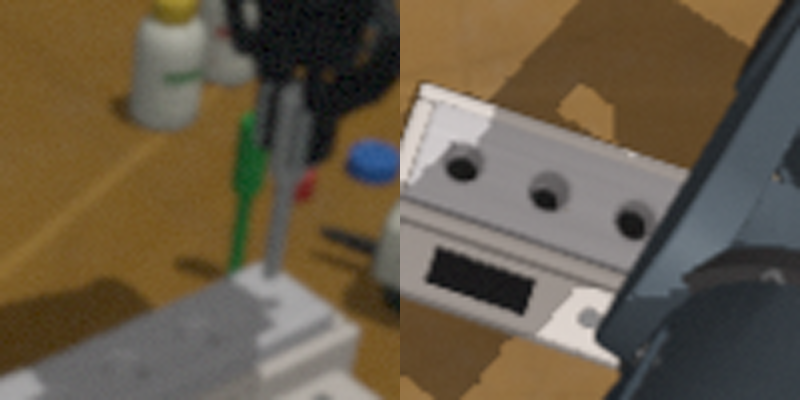

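The rod hangs on the tool axis: its tip is at (272,277) in the crop, within 1 px of the prediction. Next I move over well_2 and feel down.

{"op": "servo_tool", "data": {
  "commands": [0.025, 0, 0, 0, 0, 0, -1, 0.025, 0, 0, 0, 0, 0, -1, 0.025, 0, 0, 0, 0, 0, -1, 0.025, 0.001, 0, 0, 0, 0, -1, 0, 0, 0, 0, 0, 0, -1, 0, 0, 0, 0, 0, 0, -1, 0, 0, 0, 0, 0, 0, -1],
  "force": 30
}}

```text
t: 5.82
tcp_pos: [0.5441, -0.1761, 0.1628]
tool_rot: [0.815, 0.58, -0.0, 0.0]
force: [0.6, -1.0, -0.8]
finger_gap: 0.216
gripper_force: 58.8
```

{"op": "servo_tool", "data": {
  "commands": [0, 0, 0.02, 0, 0, 0, -1, 0, 0, 0.02, 0, 0, 0, -1, 0, 0, 0.02, 0, 0, 0, -1, 0, 0, 0.015, 0, 0, 0, -1, 0, 0, 0, 0, 0, 0, -1, 0, 0, 0, 0, 0, 0, -1, 0, 0, 0, 0, 0, 0, -1]
}}

```text
t: 6.4
tcp_pos: [0.544, -0.1766, 0.1251]
tool_rot: [0.815, 0.58, -0.0, -0.0]
force: [-0.2, -0.2, 0.0]
finger_gap: 0.217
gripper_force: 58.8
```

{"op": "servo_tool", "data": {
  "commands": [0, 0, 0.006, 0, 0, 0, -1, 0, 0, 0, 0, 0, 0, -1]
}}

```text
t: 6.57
tcp_pos: [0.5441, -0.1765, 0.1223]
tool_rot: [0.815, 0.58, 0.0, 0.0]
force: [0.0, 0.3, -1.0]
finger_gap: 0.216
gripper_force: 58.8
```

{"op": "servo_tool", "data": {
  "commands": [0, 0, 0.003, 0, 0, 0, -1, 0, 0, 0, 0, 0, 0, -1]
}}

```text
t: 6.73
tcp_pos: [0.5439, -0.1764, 0.1208]
tool_rot: [0.815, 0.58, 0.0, 0.0]
force: [-0.3, -1.5, -0.9]
finger_gap: 0.22
gripper_force: 58.8
```

{"op": "servo_tool", "data": {
  "commands": [0, 0, 0.003, 0, 0, 0, -1, 0, 0, 0, 0, 0, 0, -1]
}}

```text
t: 6.9
tcp_pos: [0.5443, -0.1766, 0.12]
tool_rot: [0.815, 0.58, 0.0, 0.0]
force: [-2.1, 0.1, 2.8]
finger_gap: 0.217
gripper_force: 59.4
```

{"op": "servo_tool", "data": {
  "commands": [0, 0, 0.001, 0, 0, 0, -1, 0, 0, 0, 0, 0, 0, -1]
}}

```text
t: 7.07
tcp_pos: [0.5444, -0.1767, 0.12]
tool_rot: [0.815, 0.58, 0.0, 0.001]
force: [-0.6, -0.5, 6.4]
finger_gap: 0.221
gripper_force: 59.7
```

Contact at 28 mm depth (about 6 N), so well_2 holds a stub. On to well_1.

{"op": "servo_tool", "data": {
  "commands": [0, 0, -0.02, 0, 0, 0, -1, 0, 0, -0.03, 0, 0, 0, -1, 0, 0, -0.035, 0, 0, 0, -1, 0, 0, 0, 0, 0, 0, -1, 0.025, 0, 0, 0, 0, 0, -1, 0.025, 0, 0, 0, 0, 0, -1, 0.025, 0, 0, 0, 0, 0, -1, 0.025, 0, 0, 0, 0, 0, -1, 0, 0, 0, 0, 0, 0, -1, 0, 0, 0, 0, 0, 0, -1]
}}

```text
t: 7.9
tcp_pos: [0.5603, -0.1277, 0.1607]
tool_rot: [0.814, 0.581, -0.0, -0.0]
force: [-0.7, 0.0, -0.6]
finger_gap: 0.218
gripper_force: 58.8
```

{"op": "servo_tool", "data": {
  "commands": [0, 0, 0.02, 0, 0, 0, -1, 0, 0, 0.02, 0, 0, 0, -1, 0, 0, 0.02, 0, 0, 0, -1, 0, 0, 0.015, 0, 0, 0, -1, 0, 0, 0.004, 0, 0, 0, -1, 0, 0, 0, 0, 0, 0, -1, 0, 0, 0, 0, 0, 0, -1]
}}

```text
t: 8.48
tcp_pos: [0.5603, -0.1294, 0.1215]
tool_rot: [0.815, 0.579, -0.0, -0.0]
force: [-0.5, -0.4, -1.0]
finger_gap: 0.218
gripper_force: 58.8
```

{"op": "servo_tool", "data": {
  "commands": [0, 0, 0.002, 0, 0, 0, -1, 0, 0, 0.002, 0, 0, 0, -1, 0, 0, 0, 0, 0, 0, -1]
}}

```text
t: 8.73
tcp_pos: [0.5605, -0.1292, 0.1201]
tool_rot: [0.815, 0.58, 0.0, 0.0]
force: [0.8, -0.1, -0.9]
finger_gap: 0.217
gripper_force: 58.8
```

{"op": "servo_tool", "data": {
  "commands": [0, 0, 0.002, 0, 0, 0, -1, 0, 0, 0.002, 0, 0, 0, -1, 0, 0, 0, 0, 0, 0, -1]
}}

```text
t: 8.98
tcp_pos: [0.5603, -0.1291, 0.1178]
tool_rot: [0.815, 0.58, -0.0, -0.0]
force: [0.8, 0.2, -0.0]
finger_gap: 0.212
gripper_force: 58.8
```

{"op": "servo_tool", "data": {
  "commands": [0, 0, 0.002, 0, 0, 0, -1, 0, 0, 0.002, 0, 0, 0, -1, 0, 0, 0, 0, 0, 0, -1]
}}

```text
t: 9.23
tcp_pos: [0.5602, -0.1291, 0.1156]
tool_rot: [0.815, 0.58, -0.0, -0.0]
force: [-0.5, -0.3, -0.5]
finger_gap: 0.215
gripper_force: 58.8
```

{"op": "servo_tool", "data": {
  "commands": [0, 0, 0.002, 0, 0, 0, -1, 0, 0, 0.002, 0, 0, 0, -1, 0, 0, 0, 0, 0, 0, -1]
}}

```text
t: 9.48
tcp_pos: [0.5602, -0.1291, 0.1136]
tool_rot: [0.815, 0.58, -0.0, -0.0]
force: [0.7, 0.2, -0.1]
finger_gap: 0.217
gripper_force: 58.8
```

{"op": "servo_tool", "data": {
  "commands": [0, 0, 0.002, 0, 0, 0, -1, 0, 0, 0.002, 0, 0, 0, -1, 0, 0, 0, 0, 0, 0, -1]
}}

```text
t: 9.73
tcp_pos: [0.5602, -0.1291, 0.1116]
tool_rot: [0.815, 0.58, -0.0, -0.0]
force: [0.7, -0.1, -1.7]
finger_gap: 0.219
gripper_force: 58.8
```

{"op": "servo_tool", "data": {
  "commands": [0, 0, 0.002, 0, 0, 0, -1, 0, 0, 0.002, 0, 0, 0, -1, 0, 0, 0, 0, 0, 0, -1]
}}

```text
t: 9.98
tcp_pos: [0.5602, -0.1291, 0.1096]
tool_rot: [0.815, 0.58, -0.0, -0.0]
force: [-0.1, -0.1, -0.9]
finger_gap: 0.216
gripper_force: 58.8
```

{"op": "servo_tool", "data": {
  "commands": [0, 0, 0.002, 0, 0, 0, -1, 0, 0, 0.002, 0, 0, 0, -1, 0, 0, 0, 0, 0, 0, -1]
}}

```text
t: 10.23
tcp_pos: [0.5602, -0.1291, 0.1076]
tool_rot: [0.815, 0.58, -0.0, -0.0]
force: [0.2, -0.5, -0.9]
finger_gap: 0.216
gripper_force: 58.8
```

{"op": "servo_tool", "data": {
  "commands": [0, 0, 0.002, 0, 0, 0, -1, 0, 0, 0.002, 0, 0, 0, -1, 0, 0, 0, 0, 0, 0, -1]
}}

```text
t: 10.48
tcp_pos: [0.5602, -0.1291, 0.1056]
tool_rot: [0.815, 0.58, -0.0, -0.0]
force: [0.1, 0.1, -1.1]
finger_gap: 0.222
gripper_force: 58.8
```

Depth is now 42 mm with no contact, past any stub, so well_1 is the clear one. I continue to its seat and floor.

{"op": "servo_tool", "data": {
  "commands": [0, 0, 0.002, 0, 0, 0, -1, 0, 0, 0.002, 0, 0, 0, -1, 0, 0, 0.002, 0, 0, 0, -1, 0, 0, 0.002, 0, 0, 0, -1, 0, 0, 0.002, 0, 0, 0, -1, 0, 0, 0, 0, 0, 0, -1]
}}

```text
t: 10.98
tcp_pos: [0.5602, -0.1291, 0.1005]
tool_rot: [0.815, 0.58, -0.0, -0.0]
force: [0.5, -0.6, -0.8]
finger_gap: 0.214
gripper_force: 58.8
```

{"op": "servo_tool", "data": {
  "commands": [0, 0, 0.002, 0, 0, 0, -1, 0, 0, 0.002, 0, 0, 0, -1, 0, 0, 0, 0, 0, 0, -1]
}}

```text
t: 11.23
tcp_pos: [0.5602, -0.1291, 0.0986]
tool_rot: [0.815, 0.58, -0.0, -0.0]
force: [-0.0, 0.1, -0.7]
finger_gap: 0.217
gripper_force: 58.8
```

{"op": "servo_tool", "data": {
  "commands": [0, 0, 0.002, 0, 0, 0, -1, 0, 0, 0, 0, 0, 0, -1, 0, 0, 0, 0, 0, 0, -1]
}}

```text
t: 11.48
tcp_pos: [0.5605, -0.1292, 0.098]
tool_rot: [0.815, 0.58, 0.0, 0.0]
force: [-0.5, 0.1, 1.3]
finger_gap: 0.218
gripper_force: 59.1
```

{"op": "servo_tool", "data": {
  "commands": [0, 0, 0.002, 0, 0, 0, -1, 0, 0, 0, 0, 0, 0, -1, 0, 0, 0, 0, 0, 0, -1]
}}

```text
t: 11.73
tcp_pos: [0.5605, -0.1292, 0.0974]
tool_rot: [0.815, 0.58, 0.0, 0.0]
force: [-1.0, -0.2, 6.4]
finger_gap: 0.216
gripper_force: 59.5
```

{"op": "servo_tool", "data": {
  "commands": [0, 0, 0.002, 0, 0, 0, -1, 0, 0, 0, 0, 0, 0, -1, 0, 0, 0, 0, 0, 0, -1]
}}

```text
t: 11.98
tcp_pos: [0.5605, -0.1292, 0.0964]
tool_rot: [0.815, 0.58, 0.0, 0.0]
force: [-0.2, 1.1, 5.2]
finger_gap: 0.215
gripper_force: 59.5
```

The seat is sinking at about 6 N. It has roughly 3.4 mm left to the metal.

{"op": "servo_tool", "data": {
  "commands": [0, 0, 0.002, 0, 0, 0, -1, 0, 0, 0.002, 0, 0, 0, -1, 0, 0, 0, 0, 0, 0, -1]
}}

```text
t: 12.23
tcp_pos: [0.5605, -0.1292, 0.0944]
tool_rot: [0.815, 0.58, 0.0, 0.0]
force: [-1.3, 0.3, 5.6]
finger_gap: 0.215
gripper_force: 59.5
```

{"op": "servo_tool", "data": {
  "commands": [0, 0, 0.002, 0, 0, 0, -1, 0, 0, 0, 0, 0, 0, -1, 0, 0, 0, 0, 0, 0, -1]
}}

```text
t: 12.48
tcp_pos: [0.5605, -0.1293, 0.0934]
tool_rot: [0.815, 0.58, 0.0, 0.0]
force: [0.2, 0.2, 5.3]
finger_gap: 0.215
gripper_force: 59.5
```

{"op": "servo_tool", "data": {
  "commands": [0, 0, 0.002, 0, 0, 0, -1, 0, 0, 0, 0, 0, 0, -1, 0, 0, 0, 0, 0, 0, -1]
}}

```text
t: 12.73
tcp_pos: [0.5606, -0.1293, 0.093]
tool_rot: [0.815, 0.58, 0.0, 0.0]
force: [-1.6, 0.2, 9.4]
finger_gap: 0.218
gripper_force: 59.9
```

Metal floor touched at 55 mm depth (9 N). Now I lift out and return over the park hole.

{"op": "servo_tool", "data": {
  "commands": [0, 0, -0.02, 0, 0, 0, -1, 0, 0, -0.03, 0, 0, 0, -1, 0, 0, -0.03, 0, 0, 0, -1, 0, 0, -0.03, 0, 0, 0, -1, 0, 0, -0.03, 0, 0, 0, -1, 0, 0, 0, 0, 0, 0, -1, -0.04, 0, 0, 0, 0, 0, -1, -0.05, 0, 0, 0, 0, 0, -1, -0.05, 0, 0, 0, 0, 0, -1, -0.04, 0, 0, 0, 0, 0, -1, -0.02, 0, 0, 0, 0, 0, -1, 0, 0, 0, 0, 0, 0, -1]
}}

```text
t: 13.73
tcp_pos: [0.5269, -0.2255, 0.1611]
tool_rot: [0.816, 0.578, -0.0, -0.0]
force: [-0.4, 0.0, 0.1]
finger_gap: 0.216
gripper_force: 58.8
```

{"op": "servo_tool", "data": {
  "commands": [0, 0, 0, 0, 0, 0, -1, 0, 0, 0, 0, 0, 0, -1, 0, 0, 0, 0, 0, 0, -1]
}}

```text
t: 13.98
tcp_pos: [0.5277, -0.2224, 0.1616]
tool_rot: [0.814, 0.58, 0.0, -0.0]
force: [0.1, -0.1, -1.1]
finger_gap: 0.218
gripper_force: 58.8
```

{"op": "servo_tool", "data": {
  "commands": [-0.0024, 0, 0.01, 0, 0, 0, -1, 0, 0, 0.007, 0, 0, 0, -1, 0, 0, 0, 0, 0, 0, -1, 0, 0, 0, 0, 0, 0, -1]
}}

```text
t: 14.32
tcp_pos: [0.527, -0.2243, 0.1528]
tool_rot: [0.815, 0.58, -0.0, -0.001]
force: [0.1, -0.8, -0.7]
finger_gap: 0.215
gripper_force: 58.8
```

{"op": "servo_tool", "data": {
  "commands": [0, 0, 0.003, 0, 0, 0, -1, 0, 0, 0, 0, 0, 0, -1]
}}

```text
t: 14.48
tcp_pos: [0.5271, -0.2247, 0.1516]
tool_rot: [0.815, 0.58, -0.0, -0.0]
force: [-0.6, -0.0, -0.5]
finger_gap: 0.216
gripper_force: 58.8
```

{"op": "servo_tool", "data": {
  "commands": [0, 0, 0.003, 0, 0, 0, -1, 0, 0, 0, 0, 0, 0, -1]
}}

```text
t: 14.65
tcp_pos: [0.5271, -0.2248, 0.1501]
tool_rot: [0.815, 0.58, -0.0, -0.0]
force: [-0.6, 0.2, -0.7]
finger_gap: 0.22
gripper_force: 58.8
```

{"op": "servo_tool", "data": {
  "commands": [0.0022, 0, 0.002, 0, 0, 0, -1, 0, 0, 0.002, 0, 0, 0, -1, 0, 0, 0.002, 0, 0, 0, -1, 0, 0, 0, 0, 0, 0, -1]
}}

```text
t: 14.98
tcp_pos: [0.5274, -0.2236, 0.1471]
tool_rot: [0.815, 0.58, -0.0, -0.0]
force: [-0.0, -0.6, -1.9]
finger_gap: 0.215
gripper_force: 58.8
```

{"op": "servo_tool", "data": {
  "commands": [0, 0, 0.002, 0, 0, 0, -1, 0, 0, 0, 0, 0, 0, -1]
}}

```text
t: 15.15
tcp_pos: [0.5274, -0.2237, 0.1462]
tool_rot: [0.815, 0.58, -0.0, -0.0]
force: [-0.4, -0.7, 0.4]
finger_gap: 0.217
gripper_force: 58.8
```

Tip is about 2 mm below the mouth, without contact. Lowering slowly.

{"op": "servo_tool", "data": {
  "commands": [0, 0, 0.003, 0, 0, 0, -1, 0, 0, 0.003, 0, 0, 0, -1, 0, 0, 0, 0, 0, 0, -1]
}}

```text
t: 15.4
tcp_pos: [0.5273, -0.2237, 0.143]
tool_rot: [0.815, 0.58, -0.0, -0.0]
force: [-0.8, 0.7, -0.0]
finger_gap: 0.218
gripper_force: 58.8
```

{"op": "servo_tool", "data": {
  "commands": [0, 0, 0.002, 0, 0, 0, -1, 0, 0, 0, 0, 0, 0, -1]
}}

```text
t: 15.57
tcp_pos: [0.5274, -0.2237, 0.1421]
tool_rot: [0.815, 0.58, -0.0, -0.0]
force: [0.4, -0.5, -0.8]
finger_gap: 0.217
gripper_force: 58.8
```

{"op": "servo_tool", "data": {
  "commands": [0, 0, 0.01, 0, 0, 0, -1, 0, 0, 0.012, 0, 0, 0, -1, 0, 0, 0.012, 0, 0, 0, -1, 0, 0, 0.012, 0, 0, 0, -1, 0, 0, 0.012, 0, 0, 0, -1, 0, 0, 0.012, 0, 0, 0, -1, 0, 0, 0.012, 0, 0, 0, -1, 0, 0, 0.008, 0, 0, 0, -1, 0, 0, 0.004, 0, 0, 0, -1, 0, 0, 0, 0, 0, 0, -1, 0, 0, 0, 0, 0, 0, -1]
}}

```text
t: 16.48
tcp_pos: [0.5276, -0.2238, 0.0953]
tool_rot: [0.815, 0.58, 0.0, 0.0]
force: [0.3, 0.1, -1.2]
finger_gap: 0.213
gripper_force: 58.8
```

{"op": "servo_tool", "data": {
  "commands": [0, 0, 0.0025, 0, 0, 0, -1, 0, 0, 0, 0, 0, 0, -1, 0, 0, 0, 0, 0, 0, -1]
}}

```text
t: 16.73
tcp_pos: [0.5276, -0.2238, 0.0943]
tool_rot: [0.815, 0.58, 0.0, 0.0]
force: [-0.4, -0.7, -0.2]
finger_gap: 0.218
gripper_force: 58.8
```

{"op": "servo_tool", "data": {
  "commands": [0, 0, 0.002, 0, 0, 0, -1, 0, 0, 0, 0, 0, 0, -1, 0, 0, 0, 0, 0, 0, -0.3, 0, 0, 0, 0, 0, 0, 0.2, 0, 0, 0, 0, 0, 0, 1, 0, 0, 0, 0, 0, 0, 1, 0, 0, 0, 0, 0, 0, 1, 0, 0, 0, 0, 0, 0, 1, 0, 0, 0, 0, 0, 0, 1]
}}

```text
t: 17.48
tcp_pos: [0.5275, -0.2238, 0.0931]
tool_rot: [0.815, 0.58, 0.0, 0.0]
force: [-0.2, 0.5, 0.6]
finger_gap: 1.0
gripper_force: 0.0
```

{"op": "servo_tool", "data": {
  "commands": [0, 0, -0.03, 0, 0, 0, 1, 0, 0, -0.05, 0, 0, 0, 1, 0, 0, -0.06, 0, 0, 0, 1, 0, 0, -0.06, 0, 0, 0, 1, 0, 0, -0.06, 0, 0, 0, 1]
}}

```text
t: 17.9
tcp_pos: [0.5272, -0.2235, 0.2242]
tool_rot: [0.815, 0.58, -0.0, -0.0]
force: [-0.4, 0.5, -0.2]
finger_gap: 0.999
gripper_force: 0.0
```

{"op": "servo_tool", "data": {
  "commands": [0.06, -0.015, 0, 0, 0, 0, 1, 0.06, -0.015, 0, 0, 0, 0, 1, 0.06, -0.015, 0, 0, 0, 0, 1, 0.06, -0.015, 0, 0, 0, 0, 1, 0.06, -0.015, 0, 0, 0, 0, 1, 0.06, -0.015, 0, 0, 0, 0, 1, 0.06, -0.015, 0, 0, 0, 0, 1, 0.06, -0.015, 0, 0, 0, 0, 1, 0.06, -0.015, 0, 0, 0, 0, 1, 0.06, -0.015, 0, 0, 0, 0, 1, 0.06, -0.015, 0, 0, 0, 0, 1, 0.06, -0.015, 0, 0, 0, 0, 1]
}}

```text
t: 18.9
tcp_pos: [0.5603, 0.1474, 0.2231]
tool_rot: [0.815, 0.58, -0.0, -0.0]
force: [0.9, -0.4, -0.0]
finger_gap: 0.999
gripper_force: 0.0
```

{"op": "servo_tool", "data": {
  "commands": [0.06, -0.015, 0, 0, 0, 0, 1, 0.06, -0.015, 0, 0, 0, 0, 1, 0, 0, 0, 0, 0, 0, 1, 0, 0, 0, 0, 0, 0, 1, 0, 0, 0, 0, 0, 0, 1, 0, 0, 0, 0, 0, 0, 1]
}}

```text
t: 19.4
tcp_pos: [0.5659, 0.2064, 0.2229]
tool_rot: [0.815, 0.579, -0.0, 0.0]
force: [0.1, 0.3, -0.0]
finger_gap: 1.001
gripper_force: 0.0
```

```bash
python3 - <<'E'
from station import manip
from h import *
p=manip.snapshot("scene"); q=manip.snapshot("top")
a=np.hstack([cv2.resize(p["img"][140:240,340:440,::-1],None,fx=4,fy=4,interpolation=2),cv2.resize(q["img"][220:320,320:420,::-1],None,fx=4,fy=4,interpolation=2)])
b=np.hstack([cv2.resize(p["img"][270:320,190:290,::-1],None,fx=4,fy=4,interpolation=2),cv2.resize(q["img"][220:270,150:250,::-1],None,fx=4,fy=4,interpolation=2)])
cv2.imwrite("pics/s3.png",np.vstack([a,b]))
s=manip.sense(); print(s["tcp_pos"],s["tool_rot"],s["q"])
R=np.array([[.3284,.9446],[.9446,-.3284]]); print(R@(np.array([.5655,.2118])-s["tcp_pos"][:2])/.5)
E
```

```text
[0.56608506 0.20615635 0.22305052] [ 8.15389097e-01  5.78913272e-01 -2.11517109e-04 -2.17189915e-06] [ 1.64036538e-01  5.06435308e-01  1.49969619e+00 -2.00000791e-04
  1.13584336e+00  5.00126568e-01]
[ 0.01027771 -0.00481205]
```

View pics/s3.png

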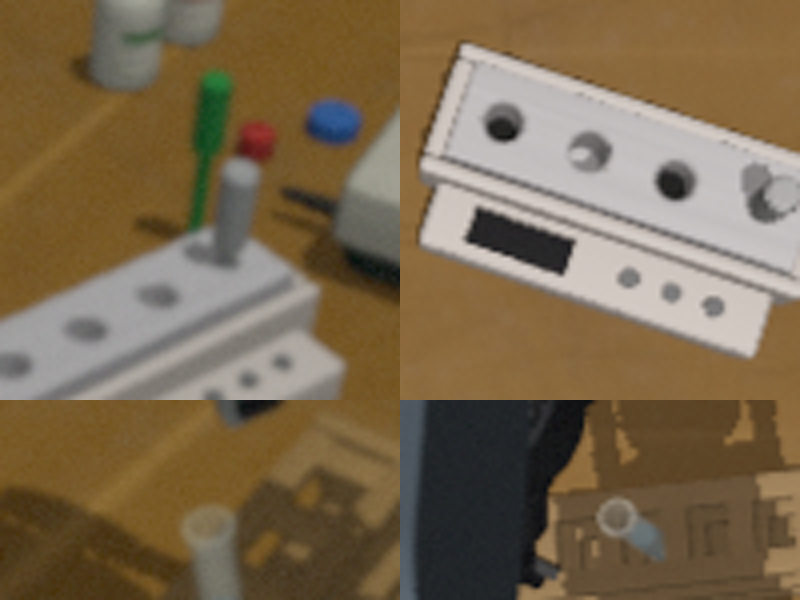

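The rod stands upright in its hole, at about (235,215) in the crop. Well_1 at (588,152) looks light and open, and the tube lip is at (617,517). Descending on the tube.

{"op": "servo_tool", "data": {
  "commands": [0.0103, -0.0048, 0, 0, 0, 0, 1, 0, 0, 0.04, 0, 0, 0, 1, 0, 0, 0.05, 0, 0, 0, 1, 0, 0, 0.05, 0, 0, 0, 1, 0, 0, 0.05, 0, 0, 0, 1, 0, 0, 0.03, 0, 0, 0, 1, 0, 0, 0.01, 0, 0, 0, 1, 0, 0, 0, 0, 0, 0, 1, 0, 0, 0, 0, 0, 0, 1],
  "force": 40
}}

```text
t: 20.25
tcp_pos: [0.5661, 0.213, 0.1086]
tool_rot: [0.815, 0.579, 0.0, 0.0]
force: [0.8, 0.5, 0.7]
finger_gap: 1.001
gripper_force: 0.0
```

{"op": "servo_tool", "data": {
  "commands": [-0.0026, 0, 0, 0, 0, 0, 0.4, 0, 0, 0, 0, 0, 0, 0, 0, 0, 0, 0, 0, 0, -0.3, 0, 0, 0, 0, 0, 0, -1, 0, 0, 0, 0, 0, 0, -1, 0, 0, 0, 0, 0, 0, -1, 0, 0, 0, 0, 0, 0, -1, 0, 0, 0, 0, 0, 0, -1, 0, 0, 0, 0, 0, 0, -1]
}}

```text
t: 21.0
tcp_pos: [0.5653, 0.212, 0.1086]
tool_rot: [0.815, 0.58, 0.0, 0.0]
force: [-0.9, 0.2, 4.2]
finger_gap: 0.215
gripper_force: 39.0
```

{"op": "servo_tool", "data": {
  "commands": [0, 0, -0.01, 0, 0, 0, -1, 0, 0, -0.03, 0, 0, 0, -1, 0, 0, -0.04, 0, 0, 0, -1, 0, 0, -0.05, 0, 0, 0, -1, 0, 0, -0.05, 0, 0, 0, -1, 0, 0, -0.03, 0, 0, 0, -1, 0, 0, 0, 0, 0, 0, -1, 0, 0, 0, 0, 0, 0, -1, 0, 0, 0, 0, 0, 0, -1]
}}

```text
t: 21.75
tcp_pos: [0.5641, 0.2117, 0.2117]
tool_rot: [0.815, 0.58, -0.001, -0.001]
force: [-0.1, -0.4, -0.6]
finger_gap: 0.22
gripper_force: 39.1
```

{"op": "servo_tool", "data": {
  "commands": [-0.04, 0.013, 0, 0, 0, 0, -1, -0.06, 0.02, 0, 0, 0, 0, -1, -0.06, 0.02, 0, 0, 0, 0, -1, -0.06, 0.02, 0, 0, 0, 0, -1, -0.06, 0.02, 0, 0, 0, 0, -1, -0.06, 0.02, 0, 0, 0, 0, -1, -0.06, 0.02, 0, 0, 0, 0, -1, -0.06, 0.02, 0, 0, 0, 0, -1, -0.06, 0.02, 0, 0, 0, 0, -1, -0.06, 0.02, 0, 0, 0, 0, -1, -0.05, 0.018, 0, 0, 0, 0, -1, -0.02, 0.008, 0, 0, 0, 0, -1]
}}

```text
t: 22.75
tcp_pos: [0.5611, -0.1344, 0.2111]
tool_rot: [0.816, 0.578, -0.001, -0.001]
force: [0.3, -0.3, -0.1]
finger_gap: 0.216
gripper_force: 39.1
```

{"op": "servo_tool", "data": {
  "commands": [0, 0, 0.02, 0, 0, 0, -1, 0, 0, 0.03, 0, 0, 0, -1, 0, 0, 0, 0, 0, 0, -1, 0, 0, 0, 0, 0, 0, -1, 0, 0, 0, 0, 0, 0, -1, 0, 0, 0, 0, 0, 0, -1]
}}

```text
t: 23.25
tcp_pos: [0.5623, -0.1301, 0.1884]
tool_rot: [0.814, 0.58, 0.0, 0.0]
force: [-0.1, -0.6, 0.2]
finger_gap: 0.217
gripper_force: 39.1
```

```bash
python3 - <<'E'
from station import manip
from h import *
p=manip.snapshot("scene")
s=manip.sense(); P=s["tcp_pos"]
im=p["img"][130:230,320:420,::-1]
cv2.imwrite("pics/s4.png",cv2.resize(im,None,fx=6,fy=6,interpolation=2))
print(P,s["tool_rot"],s["force"]); uv=proj("scene",[P-[0,0,.0986],P+[0,0,.0324],[.561,-.130,.07],[.561,-.130,P[2]-.0986]]); print(uv,(uv-[320,130])*6+2.5)
R=np.array([[.3284,.9446],[.9446,-.3284]]); print(R@(np.array([.561,-.130])-P[:2])/.5)
E
```

```text
[ 0.5623809  -0.13033148  0.18859549] [8.14513112e-01 5.80144896e-01 3.29038957e-04 4.26440730e-04] [-0.38358123  0.1927192  -0.53136257]
[[360.77627792 213.00458606]
 [366.07591262 158.13175153]
 [360.53268788 220.78035984]
 [361.25916671 213.33714438]] [[247.1576675  500.52751636]
 [278.95547572 171.2905092 ]
 [245.69612725 547.18215901]
 [250.05500026 502.5228663 ]]
[-0.00028074 -0.0028265 ]
```

View pics/s4.png

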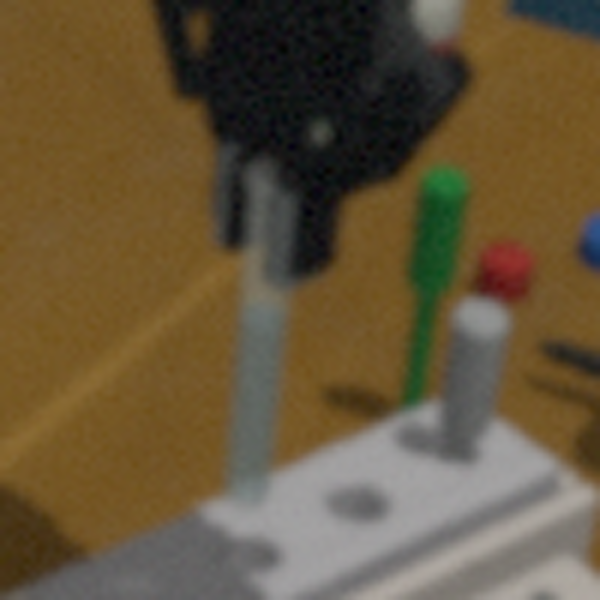

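Tube foot at (248,498) in the crop matches the predicted tool axis. The well mouth is just below at about (250,555). I make a small correction and lower gently.

{"op": "servo_tool", "data": {
  "commands": [0.001, -0.006, 0, 0, 0, 0, -1, 0, 0, 0.015, 0, 0, 0, -1, 0, 0, 0.015, 0, 0, 0, -1, 0, 0, 0.005, 0, 0, 0, -1, 0, 0, 0, 0, 0, 0, -1, 0, 0, 0, 0, 0, 0, -1, 0, 0, 0, 0, 0, 0, -1]
}}

```text
t: 23.88
tcp_pos: [0.5593, -0.1297, 0.1705]
tool_rot: [0.815, 0.58, 0.0, 0.0]
force: [-0.7, -0.5, -0.8]
finger_gap: 0.217
gripper_force: 39.1
```

{"op": "servo_tool", "data": {
  "commands": [0, 0, 0.002, 0, 0, 0, -1, 0, 0, 0, 0, 0, 0, -1, 0, 0, 0, 0, 0, 0, -1]
}}

```text
t: 24.13
tcp_pos: [0.5593, -0.1297, 0.1697]
tool_rot: [0.815, 0.58, 0.0, 0.0]
force: [-0.1, -0.9, -0.7]
finger_gap: 0.218
gripper_force: 39.1
```

{"op": "servo_tool", "data": {
  "commands": [0.0018, 0, 0.002, 0, 0, 0, -1, 0, 0, 0, 0, 0, 0, -1, 0, 0, 0, 0, 0, 0, -1]
}}

```text
t: 24.38
tcp_pos: [0.5596, -0.1287, 0.1686]
tool_rot: [0.815, 0.58, 0.0, 0.0]
force: [0.3, 0.3, 0.1]
finger_gap: 0.219
gripper_force: 39.1
```

{"op": "servo_tool", "data": {
  "commands": [0, 0, 0.002, 0, 0, 0, -1, 0, 0, 0, 0, 0, 0, -1, 0, 0, 0, 0, 0, 0, -1]
}}

```text
t: 24.63
tcp_pos: [0.5597, -0.1289, 0.1675]
tool_rot: [0.815, 0.58, 0.0, 0.0]
force: [0.3, -0.4, -0.7]
finger_gap: 0.219
gripper_force: 39.0
```

Foot is about 1 mm below the mouth with no contact.

{"op": "servo_tool", "data": {
  "commands": [0, 0, 0.002, 0, 0, 0, -1, 0, 0, 0, 0, 0, 0, -1, 0, 0, 0, 0, 0, 0, -1]
}}

```text
t: 24.88
tcp_pos: [0.5596, -0.1288, 0.1665]
tool_rot: [0.815, 0.58, 0.0, 0.0]
force: [-0.2, -1.0, 0.1]
finger_gap: 0.216
gripper_force: 39.0
```

{"op": "servo_tool", "data": {
  "commands": [0, 0, 0.002, 0, 0, 0, -1, 0, 0, 0, 0, 0, 0, -1, 0, 0, 0, 0, 0, 0, -1]
}}

```text
t: 25.13
tcp_pos: [0.5596, -0.1288, 0.1655]
tool_rot: [0.815, 0.58, -0.0, 0.0]
force: [0.5, -1.3, 0.3]
finger_gap: 0.216
gripper_force: 39.0
```

{"op": "servo_tool", "data": {
  "commands": [0, 0, 0.002, 0, 0, 0, -1, 0, 0, 0.002, 0, 0, 0, -1, 0, 0, 0, 0, 0, 0, -1]
}}

```text
t: 25.38
tcp_pos: [0.5595, -0.1288, 0.1634]
tool_rot: [0.815, 0.58, -0.0, 0.0]
force: [0.1, -0.7, -0.3]
finger_gap: 0.215
gripper_force: 39.0
```

{"op": "servo_tool", "data": {
  "commands": [0, 0, 0.002, 0, 0, 0, -1, 0, 0, 0, 0, 0, 0, -1, 0, 0, 0, 0, 0, 0, -1]
}}

```text
t: 25.63
tcp_pos: [0.5595, -0.1288, 0.1625]
tool_rot: [0.815, 0.58, -0.0, 0.0]
force: [1.0, -0.6, -0.6]
finger_gap: 0.217
gripper_force: 39.0
```

{"op": "servo_tool", "data": {
  "commands": [0, 0, 0.004, 0, 0, 0, -1, 0, 0, 0.004, 0, 0, 0, -1, 0, 0, 0.004, 0, 0, 0, -1, 0, 0, 0, 0, 0, 0, -1]
}}

```text
t: 25.97
tcp_pos: [0.5594, -0.1287, 0.1561]
tool_rot: [0.815, 0.58, -0.0, -0.0]
force: [-0.3, -0.6, -1.3]
finger_gap: 0.217
gripper_force: 39.0
```

{"op": "servo_tool", "data": {
  "commands": [0, 0, 0.004, 0, 0, 0, -1, 0, 0, 0.004, 0, 0, 0, -1, 0, 0, 0.004, 0, 0, 0, -1, 0, 0, 0, 0, 0, 0, -1]
}}

```text
t: 26.3
tcp_pos: [0.5594, -0.1287, 0.1501]
tool_rot: [0.815, 0.58, -0.0, -0.0]
force: [-0.5, -1.3, -0.3]
finger_gap: 0.22
gripper_force: 39.0
```

{"op": "servo_tool", "data": {
  "commands": [0, 0, 0.006, 0, 0, 0, -1, 0, 0, 0.006, 0, 0, 0, -1, 0, 0, 0.006, 0, 0, 0, -1, 0, 0, 0.006, 0, 0, 0, -1, 0, 0, 0, 0, 0, 0, -1]
}}

```text
t: 26.72
tcp_pos: [0.5593, -0.1287, 0.1378]
tool_rot: [0.815, 0.58, -0.0, -0.0]
force: [-0.2, -1.3, -1.2]
finger_gap: 0.217
gripper_force: 39.0
```

{"op": "servo_tool", "data": {
  "commands": [0, 0, 0.006, 0, 0, 0, -1, 0, 0, 0.006, 0, 0, 0, -1, 0, 0, 0.006, 0, 0, 0, -1, 0, 0, 0.006, 0, 0, 0, -1, 0, 0, 0.004, 0, 0, 0, -1, 0, 0, 0, 0, 0, 0, -1]
}}

```text
t: 27.22
tcp_pos: [0.5594, -0.1288, 0.124]
tool_rot: [0.815, 0.58, -0.0, -0.0]
force: [0.8, -2.3, -1.9]
finger_gap: 0.219
gripper_force: 39.0
```

{"op": "servo_tool", "data": {
  "commands": [0, 0, 0.003, 0, 0, 0, -1, 0, 0, 0.003, 0, 0, 0, -1, 0, 0, 0.003, 0, 0, 0, -1, 0, 0, 0, 0, 0, 0, -1]
}}

```text
t: 27.55
tcp_pos: [0.5595, -0.1288, 0.1198]
tool_rot: [0.815, 0.58, -0.0, 0.0]
force: [1.5, -1.1, 0.1]
finger_gap: 0.216
gripper_force: 39.1
```

{"op": "servo_tool", "data": {
  "commands": [0, 0, 0.002, 0, 0, 0, -1, 0, 0, 0.002, 0, 0, 0, -1, 0, 0, 0, 0, 0, 0, -1]
}}

```text
t: 27.8
tcp_pos: [0.5596, -0.1288, 0.1179]
tool_rot: [0.815, 0.58, 0.0, 0.0]
force: [0.8, -1.8, -0.6]
finger_gap: 0.215
gripper_force: 39.1
```

{"op": "servo_tool", "data": {
  "commands": [0, 0, 0.002, 0, 0, 0, -1, 0, 0, 0.002, 0, 0, 0, -1, 0, 0, 0, 0, 0, 0, -1]
}}

```text
t: 28.05
tcp_pos: [0.5595, -0.1288, 0.1159]
tool_rot: [0.815, 0.58, -0.0, 0.0]
force: [0.5, -0.7, -0.9]
finger_gap: 0.213
gripper_force: 39.1
```

{"op": "servo_tool", "data": {
  "commands": [0, 0, 0.002, 0, 0, 0, -1, 0, 0, 0, 0, 0, 0, -1, 0, 0, 0, 0, 0, 0, -1]
}}

```text
t: 28.3
tcp_pos: [0.5596, -0.1288, 0.115]
tool_rot: [0.815, 0.58, 0.0, 0.0]
force: [-0.5, -1.6, -0.4]
finger_gap: 0.216
gripper_force: 39.1
```

{"op": "servo_tool", "data": {
  "commands": [0, 0, 0.002, 0, 0, 0, -1, 0, 0, 0.002, 0, 0, 0, -1, 0, 0, 0, 0, 0, 0, -1]
}}

```text
t: 28.55
tcp_pos: [0.5597, -0.1288, 0.1136]
tool_rot: [0.815, 0.58, 0.0, 0.0]
force: [-0.8, -1.4, 4.5]
finger_gap: 0.217
gripper_force: 39.6
```

{"op": "servo_tool", "data": {
  "commands": [0, 0, 0.0018, 0, 0, 0, -1, 0, 0, 0, 0, 0, 0, -1, 0, 0, 0, 0, 0, 0, -1]
}}

```text
t: 28.8
tcp_pos: [0.5599, -0.1288, 0.1135]
tool_rot: [0.815, 0.58, 0.0, 0.0]
force: [-1.2, -0.7, 9.9]
finger_gap: 0.22
gripper_force: 40.3
```

Fully home on metal at 10 N. Now relieve the push, release and retreat.

{"op": "servo_tool", "data": {
  "commands": [0, 0, -0.002, 0, 0, 0, -1, 0, 0, 0, 0, 0, 0, -1, 0, 0, 0, 0, 0, 0, -0.3, 0, 0, 0, 0, 0, 0, 0.2, 0, 0, 0, 0, 0, 0, 1, 0, 0, 0, 0, 0, 0, 1, 0, 0, 0, 0, 0, 0, 1, 0, 0, 0, 0, 0, 0, 1, 0, 0, 0, 0, 0, 0, 1]
}}

```text
t: 29.55
tcp_pos: [0.5595, -0.1286, 0.113]
tool_rot: [0.815, 0.58, -0.0, -0.0]
force: [0.7, -0.4, 0.4]
finger_gap: 1.001
gripper_force: 0.0
```

{"op": "servo_tool", "data": {
  "commands": [0, 0, -0.02, 0, 0, 0, 1, 0, 0, -0.05, 0, 0, 0, 1, 0, 0, -0.06, 0, 0, 0, 1, 0, 0, -0.06, 0, 0, 0, 1, 0, 0, -0.06, 0, 0, 0, 1, 0, 0, 0, 0, 0, 0, 1, 0.06, 0, 0, 0, 0, 0, 1, 0.07, 0, 0, 0, 0, 0, 1, 0.07, 0, 0, 0, 0, 0, 1, 0.07, 0, 0, 0, 0, 0, 1, 0.07, 0, 0, 0, 0, 0, 1, 0, 0, 0, 0, 0, 0, 1]
}}

```text
t: 30.55
tcp_pos: [0.6166, 0.0378, 0.2387]
tool_rot: [0.813, 0.582, 0.002, -0.001]
force: [0.5, 0.2, 0.9]
finger_gap: 1.002
gripper_force: 0.0
```

```bash
python3 - <<'E'
from station import manip
from h import *
p=manip.snapshot("scene"); q=manip.snapshot("top")
a=np.hstack([cv2.resize(p["img"][150:280,310:440,::-1],(400,400),interpolation=2),cv2.resize(q["img"][210:310,325:425,::-1],(400,400),interpolation=2)])
cv2.imwrite("pics/s5.png",a)
print(manip.sense()["tcp_pos"],proj("scene",[.5597,-.1288,.146])*1)
E
```

```text
[0.61521995 0.03329898 0.23829384] [[363.65611651 191.76997982]]
```

View pics/s5.png

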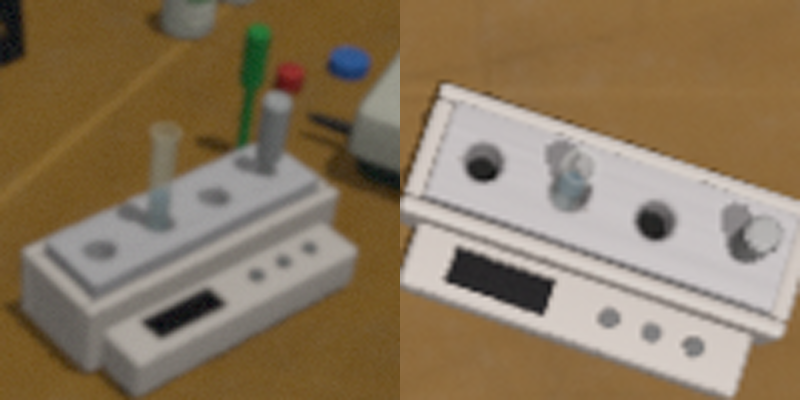

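The tube stands upright in well_1: its top at (165,130) in the crop is (363.6,192), as predicted for fully home. The rod is upright in its hole at (272,130).

```bash
python3 -c "
from station import manip
print(manip.sign_off())"
```

```text
the job is handed in; nothing more can be done
None
```

The job is handed in: the rod felt a stub in well_2 and the floor of well_1 (the clear one) and is back upright in its hole, and the tube is pressed fully home in well_1; the highest force I read on the block was about 10 N, and it took about 31 s.

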